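# Find the rocking corner of a weighing balance and wedge it firm

### The arm

A 7-joint arm with a two-finger parallel gripper is mounted at the origin on a cart in front of the work surface, level with it; the furniture and walls round the work are solid. World frame = base frame: x ahead of the robot, y to its left, z up, the work surface at z = 0. Lengths are in m, angles in rad, forces in N, time in s.
With the tool pointing down it reaches from about 0.425 to 0.825 m from the base axis. Payload 3.6 kg.
Tool frame: the origin (TCP) lies on the mounting face of the last link; the fingertips stand 186 mm ahead of it and the grasp point (between the pads) lies 167 mm ahead of it; x points along the fingers, z is the direction in which the jaws open and shut, and the axes are right-handed (so a half turn about x gives the same grasp; the last joint's range is limited). The gripper opens to 93 mm and grips with 3 to 60 N. Pads are 15 mm wide; open, the fingers measure 128 mm over their backs; the gripper's body (75 mm by 188 mm) begins 65 mm behind the grasp point.
Start: joints at [1.171, 0.615, -0.013, 1.423, 0.008, 1.103, -0.04], TCP at [0.237, -0.605, 0.405] pointing down, gripper open.
Joint ranges: [-3.12, 3.12], [-0.3, 2.06], [-1.34, 1.32], [0.26, 2.42], [-1.36, 4.5], [0.01, 1.98], [-2.84, 2.84]. Speed limits (rad/s): [2.79, 2.79, 3.14, 3.14, 3.14, 3.14, 3.14].

### API

Orientations are given as a unit quaternion [x, y, z, w].
In Python, from station import arm gives the robot as it stands.
- The arm moves only by the tool carry_out, never from a script. Its argument "steps" is a list of rows, each a list of 3 entries, a list of its own where there are three numbers: the turn, a rotation vector about the tool's x, y, z in rad, then the shift along the tool's x, y, z in cm, then the gripper command: -1 is fully open, 1 is shut, values between are in proportion. A call has 1 to 20 rows; each row is the pose to reach, as a shift and turn from the pose commanded when the call began, along the tool's axes at that moment; what a row does not reach only later rows make up. A row lasts 1/12 s, in which the tool goes at most 41.7 mm and 7.16 degrees, less where a joint would pass 70% of its speed; a pose out of reach is approached as far as the arm can. A call with a gripper value outside its range is refused whole. The fingers move at their own pace and stop on an object; the grip force is fixed at half the most. Time passes only in rows, so rows that repeat a pose let the fingers close. It gives the time, the measured TCP pose, the force and the opening at its end, in the units of the state.
- arm.sense(): the state, without advancing time (a new reading comes with each control period).
- arm.camera(name): name is "scene" or "top" or "wrist"; returns a dict with "color" (384x512x3 uint8, blue, green, red), "mtx" (3x3 intrinsics, pixels), "rvec" (rotation vector, rad) and "tvec" (3), from world to camera coordinates, as OpenCV has them. Camera axes: x right, y down, z forward; pixel columns grow to the right and rows downward; lengths in m; the calibration is good to about 2 mm. A picture is of the moment at which its call begins. There is no depth.
- arm.job_done(): hands the job in, once; it reports no verdict.
Trained networks look in a picture, given as the dict that the camera call returned (one of the last four; its "shot" number tells which), for a name from the list of things; names that differ only in an ending like _2 or _b are one class to them, and where a whole thing is asked for, a point or a joint stands for the part that bears it (a point fixed in the world has none). Each returns a list of dicts, best first, with "confidence" (0 to 1); they miss things now and then, are a little off and sometimes report something else, mostly with a low value. They report only what shows in the picture. A call takes as long as a camera call. They do not tell look-alikes from the thing itself.
- arm.recognise(query, picture): "centre" ([x, y, z] in m, in world coordinates, good to about 4 mm: the middle of the surface that is visible of it).
- arm.masks_of(query, picture): "pixels" (384x512 bool, what is visible of it).
The state is a dict: "time": time; "joints": joint angles; "dq": joint speeds; "joint_efforts": joint torques, N m; "tool_pos": TCP position; "tool_rot": TCP orientation; "contact_force": force on the tool from outside, world axes, zero at the start; "moment": the same for the moment, N m; "width": opening from 0.0 (shut) to 1.0 (fully open).
Only numpy, scipy, OpenCV 4.12 (cv2) and the standard library are available. Lean on these libraries where they do the work, as an engineer would, in place of code of your own. Each camera call takes 0.05 s, during which the arm holds its last target. There are 200 camera calls.

### The job

The weighing balance on the desk rocks because one of its four rubber feet is worn. Press down gently with closed fingertips on the top of its corners in turn, keeping off the weighing pan, to feel which one gives; then slide the grey plastic wedge, thin end first and flat on the desk, under the balance's edge beside that corner's foot until it is just snug, without shifting the balance or jacking it up. Press that corner once more to make sure it now stands firm, and leave the wedge in place and the vial and ampoule standing.

Things in the scene. Friction and masses are not known exactly. Their poses are not given: they have to be found in the camera images.
- balance: low weighing balance, white housing 170 (x) x 180 (y) x 30 mm high on a grey base, loose, 1.4 to 1.9 kg. Origin: centre of the flat underside, which stands level 10 to 12 mm above the desk; z up. -x is its front (display, three keys; towards the robot), +y its left as the robot sees it. It stands on four round rubber feet 22 mm across, centred 54 mm (x) and 56 mm (y) from the middle.
- balance_center (a point): middle of the balance's housing, 15 mm above its underside. Its rubber feet are stuck to the desk. One of them, any of the four, is 2.6 to 3.4 mm short; by eye it cannot be told from the others. The balance stands level on the other three until the corner over the short foot is pressed with 2 to 3 N: then that corner dips 2.5 to 4.5 mm, and comes up again when let go.
- pan: round steel weighing pan, 112 mm across, its top 7.5 mm above the housing's top, fixed on the balance. Origin: centre of the pan's underside, on the housing's top, 12 mm behind the middle. Not to be pressed.
- corner_front_left (a point): point on the top face of the housing at its front left corner, 15 mm in from both sides: where to press, steadily, with about 5 N. Axes as the balance's.
- corner_front_right (a point): the same at the front right corner
- corner_rear_left (a point): the same at the rear left corner
- corner_rear_right (a point): the same at the rear right corner
- wedge_grip (a point): centre of the levelling wedge's grip block, 15 mm above the wedge's sole. The wedge is grey plastic, 72 mm long, 24 mm wide, 45 g, sole and ramp slippery; the block is 30 mm long (x), 24 mm wide (y), 30 mm high. x points along the wedge to its thin end, z up. Ahead of the block a ramp falls 1 in 3 from 20 mm high to 6 mm at the thin end.
- wedge_tip (a point): middle of the wedge's thin end, 3 mm above its sole, 57 mm ahead of wedge_grip along x. Pushed square under the housing's side the ramp meets the edge when the thin end is 12 to 18 mm inside it; from there on it resists, and lifts the balance if driven on.
- vial: small glass vial, 18 mm across, 39 mm tall, standing on the desk; origin at the centre of its base. Bystander.
- ampoule: plastic ampoule, 18 mm across, 61 mm tall, standing on the desk; origin at the centre of its base. Bystander.
Mind the look-alikes: they are no part of the job. Several things look just like the part that bears wedge_grip: the one meant starts farthest from the robot's base.

How it is judged:
On the way, in this order (a step that is already met when the one before it is completed fails the run):
1. the corner that rocks is found: pressed gently with the fingers (1.5 to 20 N) it dips and the balance tilts more than 0.015 rad (contact force between the fingers and balance between 1.5 and 20 N and angle between balance's own z axis and vertical above 0.015 rad), for 0.1 s.
2. the wedge's thin end is under the balance beside the worn foot (at least 6 mm inside the edge, within 45 mm of the foot's centre), the balance tilted less than 0.008 rad (x of wedge_tip in the frame of balance between -0.079 and 0.079 m and y of wedge_tip in the frame of balance between -0.084 and 0.084 m and height (world z) of wedge_tip below 0.009 m and horizontal distance between wedge_tip and worn_foot below 0.045 m and angle between balance's own z axis and vertical below 0.008 rad), for 0.2 s.
3. with the wedge there, that corner is pressed again gently with the fingers (3 to 20 N, within 55 mm of the worn foot) and the balance stays within 0.009 rad of level (x of wedge_tip in the frame of balance between -0.079 and 0.079 m and y of wedge_tip in the frame of balance between -0.084 and 0.084 m and height (world z) of wedge_tip below 0.009 m and horizontal distance between wedge_tip and worn_foot below 0.045 m and contact force between the fingers and balance between 3 and 20 N and horizontal distance between the grasp point and worn_foot below 0.055 m and angle between balance's own z axis and vertical below 0.009 rad and not (contact force between the fingers and wedge above 0.1 N)), for 0.15 s.
At the end, for the whole second after the job is handed in: the wedge lies flat on the desk, let go, its thin end at least 6 mm inside the balance's edge and within 45 mm of the worn foot's centre; the balance is at rest, within 0.008 rad of level and 10 mm of where it stood; vial and ampoule stand upright (all of step 2 and distance of balance_center from where it was at the start of the episode below 0.01 m and angle between wedge_grip's own z axis and vertical below 0.1 rad and linear speed of balance below 0.02 m/s and angle between each of vial, ampoule's own z axis and vertical below 0.2 rad); the robot touches nothing.
It fails at once if the balance is struck by the fingers with more than 90 N, or the wedge is driven against it with more than 40 N (contact force between the fingers and balance above 90 N or contact force between wedge and balance above 40 N).
It fails at once if the pan is pressed with more than 3 N (contact force between the arm and pan above 3 N).
It fails at once if the balance is shifted more than 10 mm (distance of balance_center from where it was at the start of the episode above 0.01 m).
It fails at once if the balance is jacked up or tipped by more than 0.06 rad (angle between balance's own z axis and vertical above 0.06 rad).
It fails at once if the vial or the ampoule is pushed more than 10 mm or knocked over (distance of any of vial, ampoule from where it was at the start of the episode above 0.01 m).
It also fails if it takes over 69 s, if anything falls off the work surface, if the arm or the gripper's body presses on something with over 40 N, if the wrist force passes 120 N, or if a joint passes its speed limit or range.

## Working session

There is one attempt and no reset: what is moved stays moved. The work goes in short steps, Python scripts to look and compute and a tool call to move; the robot and the scene stay as the last step left them, time stands still between calls to the robot, and variables do not carry over. Pictures are saved under pics/ and viewed, about 8 in all and at most 12, crops included, and the job is handed in when it is done.

Besides the shell and the picture viewer there is one more tool, called after "Request:" by a JSON object that holds its "api" and its "payload". carry_out: Moves the arm, as the interface text tells. Its arguments: {"type":"object","properties":{"steps":{"type":"array"}},"required":["steps"]}

```bash
mkdir -p pics; ls; cat > h.py <<'E'
import numpy as np, cv2
from scipy.spatial.transform import Rotation as R
from station import arm
def shot(n,f=None):
    p=arm.camera(n)
    if f: cv2.imwrite('pics/'+f,p['color'])
    return p
def ray(p,uv,z):
    Rm=cv2.Rodrigues(np.array(p['rvec'],float))[0]; t=np.array(p['tvec'],float).ravel()
    d=Rm.T@np.linalg.inv(p['mtx'])@np.array([uv[0],uv[1],1.]); c=-Rm.T@t
    return c+d*(z-c[2])/d[2]
def pix(p,X):
    return cv2.projectPoints(np.array(X,float).reshape(-1,3),np.array(p['rvec'],float),np.array(p['tvec'],float),np.array(p['mtx']),None)[0].reshape(-1,2)
def st():
    s=arm.sense(); print(round(s['time'],2),np.round(s['tool_pos'],4),np.round(s['tool_rot'],4),np.round(s['contact_force'],2),round(s['width'],3)); return s
E
python3 - <<'E'
from h import *
s=st(); print(R.from_quat(s['tool_rot']).as_matrix().round(3))
T=shot('top','top0.png'); S=shot('scene','scene0.png')
cv2.imwrite('pics/both0.png',cv2.resize(np.hstack([T['color'],S['color']]),(800,300)))
for p,n in((T,'top'),(S,'scene')):
  for q in('balance','pan','wedge_grip','vial','ampoule'):
    for d in arm.recognise(q,p): print(n,q,np.round(d['centre'],3),round(d['confidence'],2),pix(p,d['centre']).round())
E
```

```text
pics
0.0 [ 0.2366 -0.6051  0.4036] [ 0.3992  0.5847 -0.3982  0.5833] [-0.64  0.02 -0.7 ] 1.0
[[-0.001  0.931  0.364]
 [ 0.002  0.364 -0.931]
 [-1.    -0.    -0.003]]
top balance [ 0.543 -0.025  0.04 ] 0.37 [[259. 197.]]
top pan [ 0.564 -0.023  0.049] 0.68 [[259. 190.]]
top wedge_grip [ 0.431 -0.262  0.016] 0.73 [[337. 233.]]
top wedge_grip [0.363 0.134 0.016] 0.73 [[208. 258.]]
top wedge_grip [0.346 0.009 0.019] 0.64 [[250. 263.]]
top ampoule [ 0.746 -0.066  0.048] 0.62 [[271. 131.]]
scene balance [0.526 0.011 0.046] 0.61 [[267. 199.]]
scene pan [ 0.558 -0.021  0.052] 0.69 [[263. 189.]]
scene pan [0.526 0.017 0.042] 0.19 [[265. 201.]]
scene wedge_grip [0.342 0.008 0.017] 0.77 [[339. 231.]]
scene wedge_grip [0.354 0.135 0.018] 0.62 [[305. 255.]]
scene wedge_grip [ 0.416 -0.241  0.017] 0.48 [[354. 186.]]
scene vial [0.585 0.279 0.024] 0.52 [[166. 249.]]
```

```bash
python3 - <<'E'
import cv2,numpy as np
T=cv2.imread('pics/top0.png')[90:300,150:400]; S=cv2.imread('pics/scene0.png')
a=cv2.resize(T,(600,504),interpolation=cv2.INTER_CUBIC)
cv2.imwrite('pics/a.png',cv2.resize(T,(700,588),interpolation=cv2.INTER_CUBIC))
E
```

```text
(no output)
```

View pics/a.png

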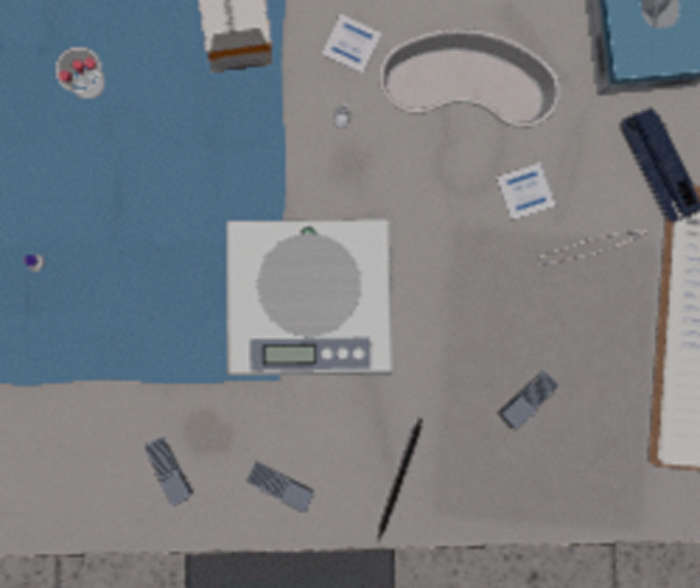

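View pics/scene0.png

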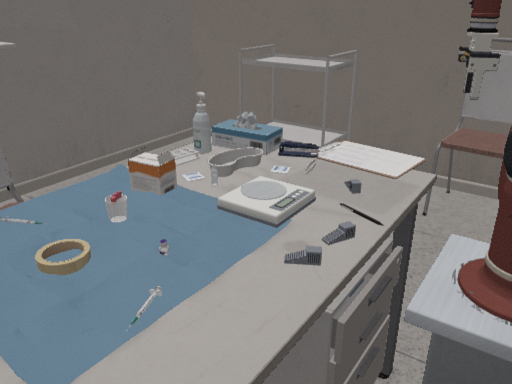

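The crop shows three look-alike wedges: (338,233), (209,258) and (250,263) in the top picture. The one farthest from the base is (338,233), with its block at the lower left and thin end at the upper right. The balance is at about (260,196), nearly square. I'll get precise numbers next.

```bash
python3 - <<'E'
from h import *
p=shot('top'); cols=p['color']
def rect(m,z):
    c=max(cv2.findContours(m.astype('uint8'),0,cv2.CHAIN_APPROX_NONE)[0],key=cv2.contourArea).reshape(-1,2)
    w=np.array([ray(p,u,z)[:2] for u in c]); return cv2.minAreaRect((w*1000).astype('float32'))
for d in arm.masks_of('balance',p)[:2]: print('bal',rect(d['pixels'],.041),d['confidence'],d['pixels'].sum())
for d in arm.masks_of('pan',p)[:1]:
    print('pan',rect(d['pixels'],.0485))
for d in arm.masks_of('wedge_grip',p): print('w',rect(d['pixels'],.012),d['confidence'])
# white housing by threshold
g=cv2.cvtColor(cols,cv2.COLOR_BGR2GRAY); m=np.zeros_like(g); m[160:235,225:297]=(g[160:235,225:297]>185)
print('white',rect(m,.041))
cv2.imwrite('pics/w.png',cv2.resize(cols[215:250,315:365],(700,490),interpolation=cv2.INTER_CUBIC))
E
```

```text
bal ((549.0814208984375, -25.510055541992188), (173.7823028564453, 167.0457763671875), 88.89405822753906) 0.56 3144
pan ((561.314453125, -25.77569580078125), (113.39839172363281, 110.70914459228516), 25.51484489440918)
w ((362.15386962890625, 131.65371704101562), (71.09312438964844, 24.5011043548584), 26.19919204711914) 0.59
w ((343.0779113769531, 8.797027587890625), (72.45966339111328, 27.081403732299805), 62.58497619628906) 0.55
white ((485.55126953125, -78.33073425292969), (3.017875909805298, 0.0), -91.1235122680664)
```

View pics/w.png

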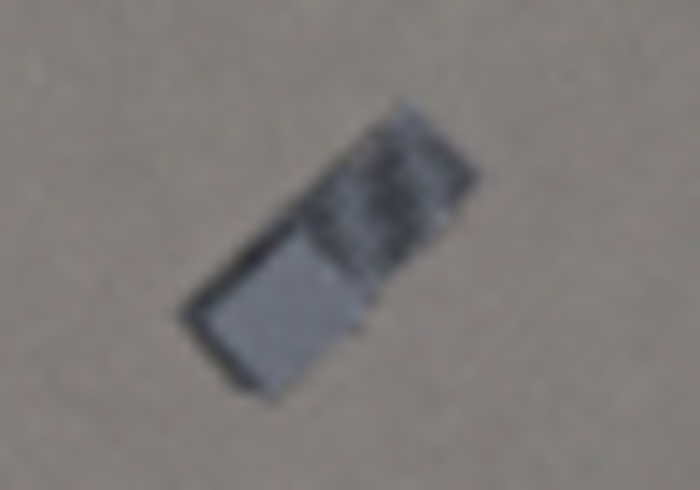

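```bash
cat >> h.py <<'E'
def plan(tip,yawz,L=.186):
    """tip: world pos of point L ahead of TCP; yawz: heading (deg) of tool z (jaw axis) in world"""
    s=st(); Rc=R.from_quat(s['tool_rot']).as_matrix(); a=np.radians(yawz)
    z=np.array([np.cos(a),np.sin(a),0]); x=np.array([0,0,-1.]); Rt=np.c_[x,np.cross(z,x),z]
    tcp=np.array(tip)-L*x
    print('turn',R.from_matrix(Rc.T@Rt).as_rotvec().round(4),'shift cm',(Rc.T@(tcp-s['tool_pos'])*100).round(2))
E
python3 - <<'E'
from h import *
p=shot('top')
g=ray(p,(335.7,237.3),.03); t=ray(p,(346.4,224.9),.006); print(g,t,np.linalg.norm(g-t),np.degrees(np.arctan2(*(t-g)[1::-1])))
plan((.479,-.1005,.07),-90)
E
```

```text
[ 0.41775097 -0.25402656  0.03      ] [ 0.45405404 -0.29415444  0.006     ] 0.05919594227004648 -47.86484908492914
0.85 [ 0.2367 -0.6053  0.4048] [ 0.3987  0.584  -0.3987  0.584 ] [-0.22  0.23 -0.28] 1.001
turn [ 0.3728 -0.     -0.    ] shift cm [ 14.88  40.95 -38.19]
```

Request:
{"api": "carry_out", "payload": {"steps": [[[0.373, 0, 0], [10.0, 41.0, -38.2], 1], [[0.373, 0, 0], [10.0, 41.0, -38.2], 1], [[0.373, 0, 0], [10.0, 41.0, -38.2], 1], [[0.373, 0, 0], [10.0, 41.0, -38.2], 1], [[0.373, 0, 0], [10.0, 41.0, -38.2], 1], [[0.373, 0, 0], [10.0, 41.0, -38.2], 1], [[0.373, 0, 0], [10.0, 41.0, -38.2], 1], [[0.373, 0, 0], [10.0, 41.0, -38.2], 1], [[0.373, 0, 0], [10.0, 41.0, -38.2], 1], [[0.373, 0, 0], [10.0, 41.0, -38.2], 1], [[0.373, 0, 0], [10.0, 41.0, -38.2], 1], [[0.373, 0, 0], [10.0, 41.0, -38.2], 1], [[0.373, 0, 0], [10.0, 41.0, -38.2], 1], [[0.373, 0, 0], [10.0, 41.0, -38.2], 1], [[0.373, 0, 0], [14.9, 41.0, -38.2], 1], [[0.373, 0, 0], [14.9, 41.0, -38.2], 1], [[0.373, 0, 0], [14.9, 41.0, -38.2], 1]]}}

```text
time: 2.27
tool_pos: [0.4784, -0.1001, 0.2538]
tool_rot: [0.498, 0.502, -0.501, 0.498]
contact_force: [-0.4, -0.2, 0.4]
width: 0.01
```

```bash
python3 - <<'E'
from h import *
plan((.479,-.1005,.042),-90)
p=shot('wrist','wr.png')
E
```

```text
2.27 [ 0.4784 -0.1001  0.2538] [ 0.4985  0.5019 -0.5014  0.4982] [-0.4  -0.22  0.4 ] 0.01
turn [ 0.0001 -0.0007  0.0066] shift cm [2.58 0.08 0.04]
```

View pics/wr.png

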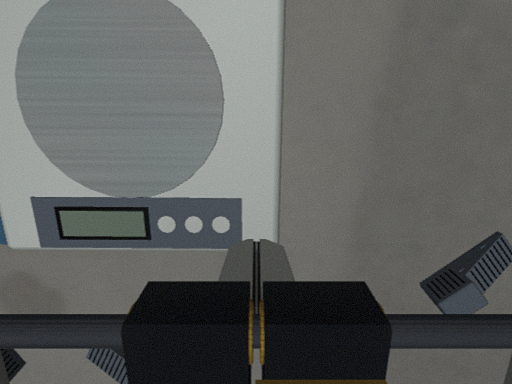

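The wrist view shows the fingertips over the front-right corner, with the front edge at about row 247, the right edge at about column 280 and the chosen wedge at lower right (465,290). I'll press now.

Request:
{"api": "carry_out", "payload": {"steps": [[[0, 0, 0], [1.5, 0, 0], 1], [[0, 0, 0], [2.4, 0, 0], 1], [[0, 0, 0], [2.5, 0, 0], 1], [[0, 0, 0], [2.6, 0, 0], 1], [[0, 0, 0], [2.7, 0, 0], 1], [[0, 0, 0], [2.8, 0, 0], 1], [[0, 0, 0], [2.8, 0, 0], 1]]}}

```text
time: 2.9
tool_pos: [0.4796, -0.1005, 0.2283]
tool_rot: [0.5, 0.499, -0.5, 0.5]
contact_force: [0.6, -0.2, 0.2]
width: 0.003
```

```bash
python3 - <<'E'
from h import *
s=st();print(s['tool_pos'][2]-.186)
import cv2
p=shot('wrist'); 
for u in ((281,150),(279,200),(100,247),(260,247)): pass
E
```

```text
2.9 [ 0.4796 -0.1005  0.2283] [ 0.5004  0.4995 -0.4999  0.5003] [ 0.57 -0.22  0.25] 0.003
0.04234433976856328
```

Request:
{"api": "carry_out", "payload": {"steps": [[[0, 0, 0], [0.1, 0, 0], 1], [[0, 0, 0], [0.2, 0, 0], 1], [[0, 0, 0], [0.3, 0, 0], 1], [[0, 0, 0], [0.3, 0, 0], 1]]}}

```text
time: 3.28
tool_pos: [0.4795, -0.1005, 0.2282]
tool_rot: [0.501, 0.499, -0.5, 0.5]
contact_force: [-6.0, 1.0, 26.5]
width: 0.004
```

Front right is firm: 26 N with no motion. Next is front left.

Request:
{"api": "carry_out", "payload": {"steps": [[[0, 0, 0], [-2.0, 0, 0], 1], [[0, 0, 0], [-2.0, 0, -15.0], 1], [[0, 0, 0], [-2.0, 0, -15.0], 1], [[0, 0, 0], [-2.0, 0, -15.0], 1], [[0, 0, 0], [-2.0, 0, -15.0], 1], [[0, 0, 0], [-2.0, 0, -15.0], 1], [[0, 0, 0], [-1.0, 0, -15.0], 1], [[0, 0, 0], [-0.5, 0, -15.0], 1], [[0, 0, 0], [-0.4, 0, -15.0], 1], [[0, 0, 0], [-0.3, 0, -15.0], 1], [[0, 0, 0], [-0.2, 0, -15.0], 1], [[0, 0, 0], [-0.1, 0, -15.0], 1], [[0, 0, 0], [-0.1, 0, -15.0], 1]]}}

```text
time: 4.37
tool_pos: [0.4793, 0.0488, 0.2256]
tool_rot: [-0.5, -0.5, 0.501, -0.5]
contact_force: [-0.8, -1.3, 1.9]
width: 0.005
```

Front left dips about 2.7 mm at about 2 N. I'll press slightly further and hold, to be sure.

Request:
{"api": "carry_out", "payload": {"steps": [[[0, 0, 0], [0.05, 0, 0], 1], [[0, 0, 0], [0.1, 0, 0], 1], [[0, 0, 0], [0.1, 0, 0], 1], [[0, 0, 0], [0.1, 0, 0], 1]]}}

```text
time: 4.7
tool_pos: [0.4795, 0.0494, 0.225]
tool_rot: [-0.5, -0.5, 0.5, -0.5]
contact_force: [-2.3, -2.1, 3.2]
width: 0.003
```

```bash
python3 - <<'E'
from h import *
st()
E
```

```text
4.7 [0.4795 0.0494 0.225 ] [-0.5001 -0.4997  0.5002 -0.5   ] [-2.27 -2.12  3.22] 0.003
```

The worn foot is front left. Next I'll lift and hover above the chosen wedge, jaws across it.

```bash
python3 - <<'E'
from h import *
plan((.418,-.254,.10),-138)
E
```

```text
4.7 [0.4795 0.0494 0.225 ] [-0.5001 -0.4997  0.5002 -0.5   ] [-2.27 -2.12  3.22] 0.003
turn [ 8.371e-01  3.000e-04 -5.000e-04] shift cm [-6.09 -6.13 30.34]
```

Request:
{"api": "carry_out", "payload": {"steps": [[[0, 0, 0], [-4, 0, 0], 1], [[0, 0, 0], [-6.1, 0, 0], 1], [[0.837, 0, 0], [-6.1, -6.1, 30.3], 0.5], [[0.837, 0, 0], [-6.1, -6.1, 30.3], 0.3], [[0.837, 0, 0], [-6.1, -6.1, 30.3], 0], [[0.837, 0, 0], [-6.1, -6.1, 30.3], 0], [[0.837, 0, 0], [-6.1, -6.1, 30.3], 0], [[0.837, 0, 0], [-6.1, -6.1, 30.3], 0], [[0.837, 0, 0], [-6.1, -6.1, 30.3], 0], [[0.837, 0, 0], [-6.1, -6.1, 30.3], 0], [[0.837, 0, 0], [-6.1, -6.1, 30.3], 0], [[0.837, 0, 0], [-6.1, -6.1, 30.3], 0], [[0.837, 0, 0], [-6.1, -6.1, 30.3], 0]]}}

```text
time: 5.78
tool_pos: [0.4191, -0.2519, 0.2855]
tool_rot: [0.66, 0.255, -0.659, 0.254]
contact_force: [-0.6, -0.3, 0.5]
width: 0.501
```

```bash
python3 - <<'E'
from h import *
p=shot('wrist','wr2.png')
plan((.418,-.254,.0),-138)
for d in arm.recognise('wedge_grip',p): print(d['centre'],d['confidence'])
for d in arm.masks_of('wedge_grip',p):
    c=max(cv2.findContours(d['pixels'].astype('uint8'),0,1)[0],key=cv2.contourArea); print(cv2.minAreaRect(c),d['confidence'])
import pickle; pickle.dump({k:p[k] for k in('mtx','rvec','tvec')},open('wr2.pkl','wb'))
print(arm.sense()['joints'])
E
```

```text
5.83 [ 0.4192 -0.2514  0.2855] [ 0.6599  0.2552 -0.6593  0.2542] [ 0.4  -0.    0.85] 0.5
turn [ 0.004  -0.0013  0.0011] shift cm [9.95 0.12 0.28]
[0.4325, -0.2695, 0.0196] 0.59
((257.6812438964844, 184.0305633544922), (32.01288986206055, 96.09319305419922), 1.0416266918182373) 0.6
[ 0.29464073  0.55440164  0.29582953  2.02208019 -0.27602987  0.6031705
 -1.62696682]
```

View pics/wr2.png

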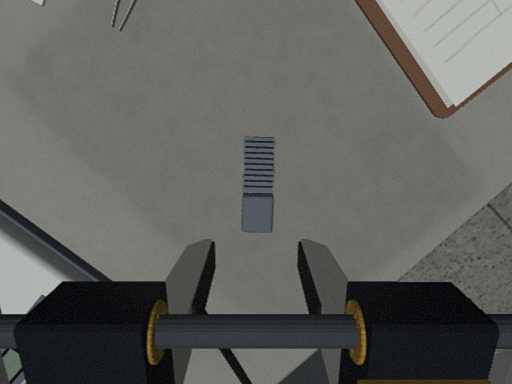

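The view shows only the chosen wedge: block at (258,213), thin end at (260,136), pointing up the image and well aligned. Joint 7 would run out of range on the left side, so I'll flip the grasp by a half turn.

```bash
python3 - <<'E'
from h import *
import pickle; p=pickle.load(open('wr2.pkl','rb'))
g=ray(p,(258,213.5),.03); t=ray(p,(260,136),.006)
print(g,t,np.linalg.norm((g-t)[:2]),np.degrees(np.arctan2(*(t-g)[1::-1])))
h=(t-g)[:2];h/=np.linalg.norm(h); print(g[:2]+57*h/1000, t[:2]-h*.057)
c=(g[:2]+t[:2]-h*.057)/2; print(c)
a=np.degrees(np.arctan2(h[1],h[0]))
plan((c[0],c[1],.100),a+90,.167+.019)
plan((c[0],c[1],.013),a+90,.167)
E
```

```text
[ 0.41834586 -0.25336716  0.03      ] [ 0.45483044 -0.29599879  0.006     ] 0.05611221541534795 -49.442749030933385
[ 0.45540769 -0.29667329] [ 0.41776861 -0.25269266]
[ 0.41805724 -0.25302991]
5.93 [ 0.4191 -0.2515  0.2856] [ 0.6598  0.2552 -0.6594  0.2544] [-0.62  0.4   0.63] 0.501
turn [-3.1123e+00 -1.2000e-03 -1.5000e-03] shift cm [-0.04  0.04  0.19]
5.93 [ 0.4191 -0.2515  0.2856] [ 0.6598  0.2552 -0.6594  0.2544] [-0.62  0.4   0.63] 0.501
turn [-3.1123e+00 -1.2000e-03 -1.5000e-03] shift cm [10.56  0.05  0.2 ]
```

Request:
{"api": "carry_out", "payload": {"steps": [[[-1.5, 0, 0], [0, 0, 0.2], 0], [[-1.5, 0, 0], [0, 0, 0.2], 0], [[-1.5, 0, 0], [0, 0, 0.2], 0], [[-1.5, 0, 0], [0, 0, 0.2], 0], [[-1.5, 0, 0], [0, 0, 0.2], 0], [[-1.5, 0, 0], [0, 0, 0.2], 0], [[-1.5, 0, 0], [0, 0, 0.2], 0], [[-1.5, 0, 0], [0, 0, 0.2], 0], [[-1.5, 0, 0], [0, 0, 0.2], 0], [[-1.5, 0, 0], [0, 0, 0.2], 0], [[-1.5, 0, 0], [0, 0, 0.2], 0], [[-1.5, 0, 0], [0, 0, 0.2], 0], [[-3.11, 0, 0], [0, 0, 0.2], 0], [[-3.11, 0, 0], [0, 0, 0.2], 0], [[-3.11, 0, 0], [0, 0, 0.2], 0], [[-3.11, 0, 0], [0, 0, 0.2], 0], [[-3.11, 0, 0], [0, 0, 0.2], 0], [[-3.11, 0, 0], [0, 0, 0.2], 0], [[-3.11, 0, 0], [0, 0, 0.2], 0], [[-3.11, 0, 0], [0, 0, 0.2], 0]]}}

```text
time: 7.6
tool_pos: [0.4174, -0.2534, 0.2859]
tool_rot: [-0.036, 0.706, 0.036, 0.706]
contact_force: [0.9, 0.1, 1.1]
width: 0.496
```

```bash
python3 - <<'E'
from h import *
plan((.418,-.253,.013),40.6,.167)
print(arm.sense()['joints'])
E
```

```text
7.6 [ 0.4174 -0.2534  0.2859] [-0.0355  0.7061  0.0356  0.7063] [0.93 0.11 1.11] 0.496
turn [-6.079e-01  3.000e-04 -0.000e+00] shift cm [10.59  0.03  0.06]
[ 0.79695     0.57129284 -0.43563361  2.00815454  0.39014417  0.64260111
  0.20649676]
```

Request:
{"api": "carry_out", "payload": {"steps": [[[-0.608, 0, 0], [0, 0, 0], 0], [[-0.608, 0, 0], [0, 0, 0], 0], [[-0.608, 0, 0], [1, 0, 0], 0], [[-0.608, 0, 0], [2, 0, 0], 0], [[-0.608, 0, 0], [4, 0, 0], 0], [[-0.608, 0, 0], [7, 0, 0], 0], [[-0.608, 0, 0], [8.5, 0, 0], 0], [[-0.608, 0, 0], [9.3, 0, 0], 0], [[-0.608, 0, 0], [9.3, 0, 0], 0], [[-0.608, 0, 0], [9.3, 0, 0], 1], [[-0.608, 0, 0], [9.3, 0, 0], 1], [[-0.608, 0, 0], [9.3, 0, 0], 1], [[-0.608, 0, 0], [9.3, 0, 0], 1], [[-0.608, 0, 0], [9.3, 0, 0], 1], [[-0.608, 0, 0], [9.3, 0, 0], 1]]}}

```text
time: 8.85
tool_pos: [0.4173, -0.2546, 0.1937]
tool_rot: [-0.243, 0.664, 0.242, 0.665]
contact_force: [-0.6, 0.8, 5.9]
width: 0.259
```

```bash
python3 - <<'E'
from h import *
plan((.492,.185,.08),0,.167)
plan((.418,-.253,.08),0,.167)
E
```

```text
8.85 [ 0.4173 -0.2546  0.1937] [-0.2429  0.6637  0.2419  0.6648] [-0.6   0.78  5.87] 0.259
turn [0.6998 0.0015 0.0015] shift cm [-5.35 28.81 34.03]
8.85 [ 0.4173 -0.2546  0.1937] [-0.2429  0.6637  0.2419  0.6648] [-0.6   0.78  5.87] 0.259
turn [0.6998 0.0015 0.0015] shift cm [-5.33  0.07  0.16]
```

Request:
{"api": "carry_out", "payload": {"steps": [[[0, 0, 0], [-3, 0, 0], 1], [[0, 0, 0], [-7, 0, 0], 1], [[0, 0, 0], [-10, 0, 0], 1], [[0.7, 0, 0], [-11, 26.1, 31.8], 1], [[0.7, 0, 0], [-11, 26.1, 31.8], 1], [[0.7, 0, 0], [-11, 26.1, 31.8], 1], [[0.7, 0, 0], [-11, 26.1, 31.8], 1], [[0.7, 0, 0], [-11, 26.1, 31.8], 1], [[0.7, 0, 0], [-11, 26.1, 31.8], 1], [[0.7, 0, 0], [-11, 26.1, 31.8], 1], [[0.7, 0, 0], [-11, 26.1, 31.8], 1], [[0.7, 0, 0], [-11, 26.1, 31.8], 1], [[0.7, 0, 0], [-11, 26.1, 31.8], 1], [[0.7, 0, 0], [-11, 26.1, 31.8], 1], [[0.7, 0, 0], [-11, 26.1, 31.8], 1], [[0.7, 0, 0], [-11, 26.1, 31.8], 1], [[0.7, 0, 0], [-11, 26.1, 31.8], 1]]}}

```text
time: 10.27
tool_pos: [0.4918, 0.1479, 0.3024]
tool_rot: [0.0, 0.708, -0.002, 0.707]
contact_force: [-0.0, -0.6, -0.6]
width: 0.258
```

```bash
python3 - <<'E'
from h import *
p=shot('wrist','wr3.png')
plan((.492,.15,.0267),0,.167)
T=shot('top')
for n in('balance','pan'):
  for d in arm.masks_of(n,T)[:1]:
    c=max(cv2.findContours(d['pixels'].astype('uint8'),0,1)[0],key=cv2.contourArea).reshape(-1,2)
    print(n,cv2.minAreaRect((np.array([ray(T,u,.041)[:2] for u in c])*1000).astype('float32')))
for q,P in(('wedge_grip',p),('vial',p),('vial',T)):
  for d in arm.recognise(q,P): print(q,d['centre'],d['confidence'])
import pickle; pickle.dump({k:p[k] for k in('mtx','rvec','tvec')},open('wr3.pkl','wb'))
E
```

```text
10.32 [0.4919 0.1478 0.3025] [ 6.000e-04  7.074e-01 -1.800e-03  7.068e-01] [-0.35  0.    0.53] 0.258
turn [-0.0033 -0.001   0.0017] shift cm [1.088e+01 2.400e-01 1.000e-02]
balance ((549.04931640625, -26.73407745361328), (176.23118591308594, 167.0629119873047), 88.8940200805664)
pan ((561.7260131835938, -26.393661499023438), (111.66836547851562, 109.7322006225586), 43.91387939453125)
wedge_grip [0.4957, 0.1503, 0.1377] 0.78
wedge_grip [0.3673, 0.1348, 0.0193] 0.62
wedge_grip [0.7486, -0.0625, -0.0007] 0.33
vial [0.5907, 0.2743, 0.0324] 0.73
```

View pics/wr3.png

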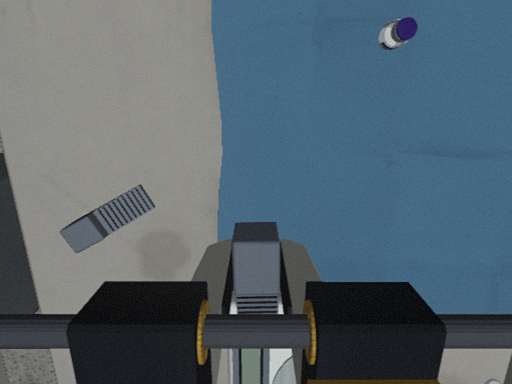

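The view shows the wedge held squarely with its thin end towards the balance. The vial at (400,32) and a look-alike at (105,220) are both clear. I'll lower it to the desk.

Request:
{"api": "carry_out", "payload": {"steps": [[[0, 0, 0], [3, 0, 0], 1], [[0, 0, 0], [6.5, 0, 0], 1], [[0, 0, 0], [9, 0, 0], 1], [[0, 0, 0], [10.2, 0, 0], 1], [[0, 0, 0], [10.6, 0, 0], 1], [[0, 0, 0], [10.8, 0, 0], 1], [[0, 0, 0], [10.8, 0, 0], 1]]}}

```text
time: 11.2
tool_pos: [0.4923, 0.1501, 0.1951]
tool_rot: [0.0, 0.707, 0.0, 0.707]
contact_force: [0.8, 0.4, -0.1]
width: 0.254
```

Request:
{"api": "carry_out", "payload": {"steps": [[[0, 0, 0], [0.1, 0, 0], 1], [[0, 0, 0], [0.15, 0, 0], 1], [[0, 0, 0], [0.15, 0, 0], 1], [[0, 0, 0], [0.15, 0, 0], 1]]}}

```text
time: 11.53
tool_pos: [0.4922, 0.15, 0.1939]
tool_rot: [0.0, 0.707, 0.0, 0.708]
contact_force: [0.8, 0.9, 0.9]
width: 0.256
```

Sole is at the desk with hardly any load. Slide in to about 5 mm before expected contact.

Request:
{"api": "carry_out", "payload": {"steps": [[[0, 0, 0], [0, -1, 0], 1], [[0, 0, 0], [0, -2, 0], 1], [[0, 0, 0], [0, -2.8, 0], 1], [[0, 0, 0], [0, -3.2, 0], 1], [[0, 0, 0], [0, -3.5, 0], 1], [[0, 0, 0], [0, -3.5, 0], 1], [[0, 0, 0], [0, -3.5, 0], 1]]}}

```text
time: 12.12
tool_pos: [0.4924, 0.1141, 0.1937]
tool_rot: [-0.0, 0.707, -0.001, 0.707]
contact_force: [0.6, -1.3, 5.8]
width: 0.258
```

```bash
python3 - <<'E'
from h import *
p=shot('scene'); cv2.imwrite('pics/sc.png',cv2.resize(p['color'][170:250,210:330],(780,520),interpolation=cv2.INTER_CUBIC))
st()
E
```

```text
12.17 [0.4924 0.1141 0.1937] [-2.000e-04  7.068e-01 -8.000e-04  7.074e-01] [-0.19 -1.23  5.49] 0.257
```

View pics/sc.png

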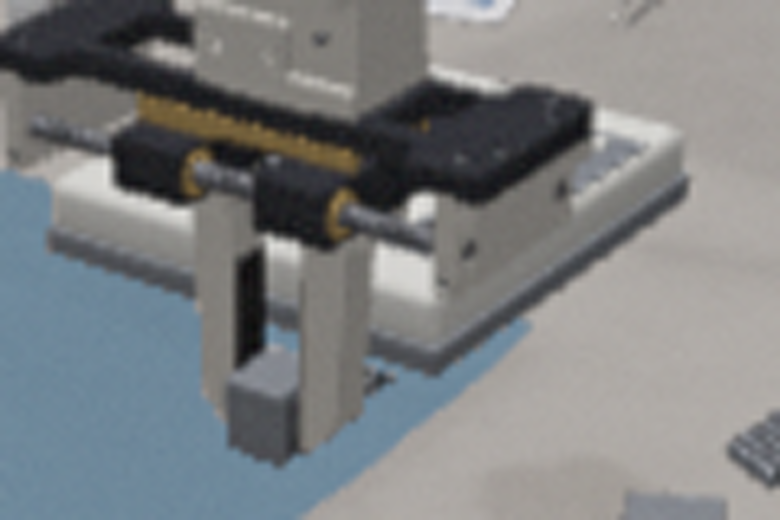

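Wedge flat and heading under the housing's left side near the front corner. I'll advance in small steps and watch the force along y.

Request:
{"api": "carry_out", "payload": {"steps": [[[0, 0, 0], [0, -0.1, 0], 1], [[0, 0, 0], [0, -0.2, 0], 1], [[0, 0, 0], [0, -0.3, 0], 1], [[0, 0, 0], [0, -0.4, 0], 1], [[0, 0, 0], [0, -0.4, 0], 1]]}}

```text
time: 12.58
tool_pos: [0.4923, 0.1119, 0.1937]
tool_rot: [0.0, 0.707, 0.001, 0.708]
contact_force: [0.5, 2.3, 5.1]
width: 0.257
```

Request:
{"api": "carry_out", "payload": {"steps": [[[0, 0, 0], [0, -0.1, 0], 1], [[0, 0, 0], [0, -0.1, 0], 1], [[0, 0, 0], [0, -0.2, 0], 1], [[0, 0, 0], [0, -0.2, 0], 1]]}}

```text
time: 12.92
tool_pos: [0.4922, 0.11, 0.1937]
tool_rot: [0.0, 0.707, 0.001, 0.708]
contact_force: [0.2, 2.0, 6.1]
width: 0.257
```

Request:
{"api": "carry_out", "payload": {"steps": [[[0, 0, 0], [0, -0.1, 0], 1], [[0, 0, 0], [0, -0.2, 0], 1], [[0, 0, 0], [0, -0.2, 0], 1]]}}

```text
time: 13.17
tool_pos: [0.4922, 0.108, 0.1937]
tool_rot: [0.0, 0.707, 0.001, 0.708]
contact_force: [0.0, 2.1, 5.3]
width: 0.257
```

Request:
{"api": "carry_out", "payload": {"steps": [[[0, 0, 0], [0, -0.1, 0], 1], [[0, 0, 0], [0, -0.1, 0], 1], [[0, 0, 0], [0, -0.1, 0], 1]]}}

```text
time: 13.42
tool_pos: [0.4923, 0.107, 0.1937]
tool_rot: [0.0, 0.707, 0.001, 0.708]
contact_force: [-0.5, 2.8, 5.1]
width: 0.258
```

Request:
{"api": "carry_out", "payload": {"steps": [[[0, 0, 0], [0, -0.1, 0], 1], [[0, 0, 0], [0, -0.1, 0], 1], [[0, 0, 0], [0, -0.1, 0], 1]]}}

```text
time: 13.67
tool_pos: [0.4922, 0.106, 0.1937]
tool_rot: [0.0, 0.707, 0.001, 0.708]
contact_force: [-0.3, 2.4, 4.8]
width: 0.256
```

Request:
{"api": "carry_out", "payload": {"steps": [[[0, 0, 0], [0, -0.1, 0], 1], [[0, 0, 0], [0, -0.1, 0], 1], [[0, 0, 0], [0, -0.1, 0], 1]]}}

```text
time: 13.92
tool_pos: [0.4922, 0.105, 0.1937]
tool_rot: [0.0, 0.707, 0.001, 0.708]
contact_force: [-0.3, 2.2, 5.5]
width: 0.258
```

Request:
{"api": "carry_out", "payload": {"steps": [[[0, 0, 0], [0, -0.1, 0], 1], [[0, 0, 0], [0, -0.1, 0], 1], [[0, 0, 0], [0, -0.1, 0], 1]]}}

```text
time: 14.17
tool_pos: [0.4922, 0.1041, 0.1937]
tool_rot: [0.0, 0.707, 0.001, 0.708]
contact_force: [-0.4, 2.8, 6.5]
width: 0.258
```

Request:
{"api": "carry_out", "payload": {"steps": [[[0, 0, 0], [0, -0.1, 0], 1], [[0, 0, 0], [0, -0.1, 0], 1], [[0, 0, 0], [0, -0.1, 0], 1]]}}

```text
time: 14.42
tool_pos: [0.4922, 0.103, 0.1937]
tool_rot: [0.0, 0.707, 0.001, 0.708]
contact_force: [-0.5, 2.8, 4.8]
width: 0.257
```

```bash
python3 - <<'E'
from h import *
import pickle; p=pickle.load(open('wr3.pkl','rb'))
for u in((256,240),(256,293)): print(ray(p,u,.1387)-[.4918,.1479,0])
st(); p=shot('scene'); cv2.imwrite('pics/sc2.png',cv2.resize(p['color'][185:245,230:310],(780,585),interpolation=cv2.INTER_CUBIC))
E
```

```text
[-5.08033141e-05  1.76170352e-02  1.38700000e-01]
[-1.37652426e-04 -1.13860028e-02  1.38700000e-01]
14.42 [0.4922 0.103  0.1937] [1.000e-04 7.066e-01 1.200e-03 7.077e-01] [-0.47  2.81  4.83] 0.257
```

View pics/sc2.png

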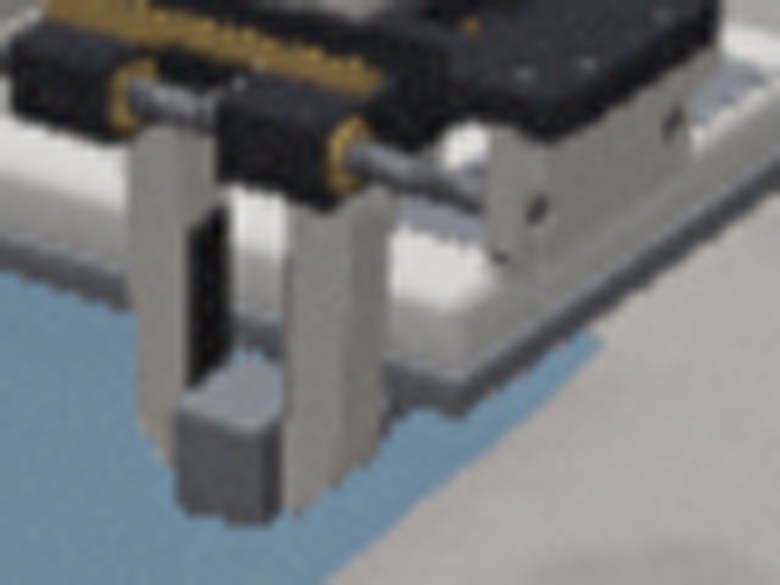

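The block centre sits about 3 mm behind the grasp point, so the tip is about 15 mm inside and contact is due. I'll keep stepping.

Request:
{"api": "carry_out", "payload": {"steps": [[[0, 0, 0], [0, -0.1, 0], 1], [[0, 0, 0], [0, -0.1, 0], 1], [[0, 0, 0], [0, -0.1, 0], 1]]}}

```text
time: 14.72
tool_pos: [0.4923, 0.102, 0.1937]
tool_rot: [0.0, 0.707, 0.001, 0.708]
contact_force: [0.6, 2.8, 6.0]
width: 0.256
```

Request:
{"api": "carry_out", "payload": {"steps": [[[0, 0, 0], [0, -0.1, 0], 1], [[0, 0, 0], [0, -0.1, 0], 1], [[0, 0, 0], [0, -0.1, 0], 1]]}}

```text
time: 14.97
tool_pos: [0.4923, 0.1011, 0.1937]
tool_rot: [0.0, 0.707, 0.001, 0.708]
contact_force: [-0.4, 2.6, 4.9]
width: 0.256
```

Request:
{"api": "carry_out", "payload": {"steps": [[[0, 0, 0], [0, -0.1, 0], 1], [[0, 0, 0], [0, -0.1, 0], 1], [[0, 0, 0], [0, -0.1, 0], 1]]}}

```text
time: 15.22
tool_pos: [0.4922, 0.1003, 0.1937]
tool_rot: [0.0, 0.707, 0.001, 0.708]
contact_force: [-0.6, 1.7, 4.6]
width: 0.256
```

Request:
{"api": "carry_out", "payload": {"steps": [[[0, 0, 0], [0, -0.1, 0], 1], [[0, 0, 0], [0, -0.1, 0], 1], [[0, 0, 0], [0, -0.1, 0], 1]]}}

```text
time: 15.47
tool_pos: [0.4922, 0.0998, 0.1937]
tool_rot: [0.001, 0.706, 0.002, 0.708]
contact_force: [-0.1, 4.8, 4.5]
width: 0.255
```

Request:
{"api": "carry_out", "payload": {"steps": [[[0, 0, 0], [0, -0.05, 0], 1], [[0, 0, 0], [0, -0.05, 0], 1], [[0, 0, 0], [0, -0.05, 0], 1]]}}

```text
time: 15.72
tool_pos: [0.4922, 0.0997, 0.1937]
tool_rot: [0.001, 0.706, 0.002, 0.708]
contact_force: [0.4, 6.1, 4.8]
width: 0.258
```

Contact: the wedge has stopped and the force rose to about 6 N, so it is snug. I'll release, rise, shut the fingers and move over the corner.

Request:
{"api": "carry_out", "payload": {"steps": [[[0, 0, 0], [0, 0, 0], 0.3], [[0, 0, 0], [0, 0, 0], 0.0], [[0, 0, 0], [0, 0, 0], -0.1], [[0, 0, 0], [0, 0, 0], -0.1], [[0, 0, 0], [0, 0, 0], -0.1], [[0, 0, 0], [-1, 0, 0], -0.1], [[0, 0, 0], [-3, 0, 0], -0.1], [[0, 0, 0], [-6, 0, 0], -0.1], [[0, 0, 0], [-8, 0, 0], 1], [[0, 0, 0], [-8, 0, 0], 1], [[0, 0, 0], [-8, 0, 0], 1]]}}

```text
time: 16.63
tool_pos: [0.4922, 0.0972, 0.2747]
tool_rot: [0.0, 0.706, -0.0, 0.708]
contact_force: [-0.2, 0.1, 0.3]
width: 0.388
```

```bash
python3 - <<'E'
from h import *
plan((.483,.0495,.0425),0)
p=shot('wrist'); T=shot('scene')
cv2.imwrite('pics/chk.png',np.hstack([cv2.resize(p['color'],(460,345)),cv2.resize(T['color'][165:245,220:300],(340,345),interpolation=cv2.INTER_CUBIC)]))
for q in(p,T):
  for d in arm.recognise('wedge_grip',q)[:4]: print(np.round(d['centre'],3),d['confidence'])
E
```

```text
16.63 [0.4922 0.0972 0.2747] [ 3.000e-04  7.061e-01 -1.000e-04  7.081e-01] [-0.24  0.12  0.29] 0.388
turn [-0.0005  0.0029 -0.0003] shift cm [ 4.62 -4.77 -0.93]
[0.363 0.136 0.02 ] 0.75
[0.354 0.036 0.006] 0.71
[0.493 0.098 0.031] 0.6
[0.341 0.011 0.016] 0.96
[0.487 0.107 0.016] 0.79
[0.352 0.137 0.018] 0.72
```

View pics/chk.png

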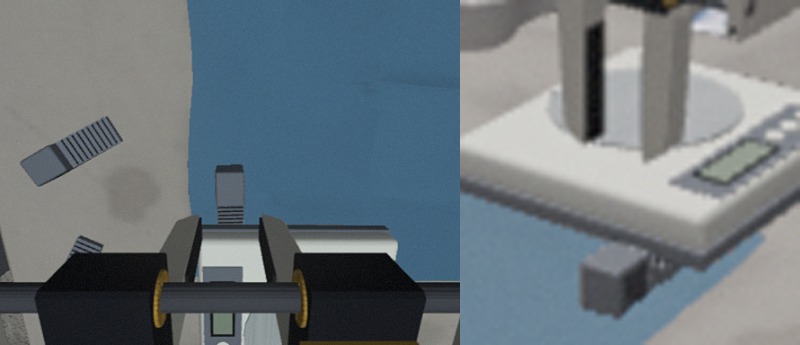

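The wedge lies flat with its ramp under the left edge by the front corner. Now to press that corner again.

Request:
{"api": "carry_out", "payload": {"steps": [[[0, 0, 0], [1, -4.8, -0.9], 1], [[0, 0, 0], [2, -4.8, -0.9], 1], [[0, 0, 0], [3, -4.8, -0.9], 1], [[0, 0, 0], [3.5, -4.8, -0.9], 1], [[0, 0, 0], [4.0, -4.8, -0.9], 1], [[0, 0, 0], [4.3, -4.8, -0.9], 1], [[0, 0, 0], [4.5, -4.8, -0.9], 1], [[0, 0, 0], [4.6, -4.8, -0.9], 1], [[0, 0, 0], [4.65, -4.8, -0.9], 1], [[0, 0, 0], [4.7, -4.8, -0.9], 1], [[0, 0, 0], [4.7, -4.8, -0.9], 1]]}}

```text
time: 17.75
tool_pos: [0.4828, 0.0511, 0.2281]
tool_rot: [-0.001, 0.707, 0.001, 0.708]
contact_force: [-4.3, 0.6, 13.0]
width: 0.004
```

Request:
{"api": "carry_out", "payload": {"steps": [[[0, 0, 0], [0.04, 0, 0], 1], [[0, 0, 0], [0.04, 0, 0], 1], [[0, 0, 0], [0.04, 0, 0], 1]]}}

```text
time: 18.0
tool_pos: [0.4828, 0.0511, 0.228]
tool_rot: [-0.001, 0.707, 0.001, 0.708]
contact_force: [-3.7, 0.4, 17.3]
width: 0.006
```

Firm: 13 to 17 N with no dip. I'll ease to about 8 N and hold briefly, then lift away.

Request:
{"api": "carry_out", "payload": {"steps": [[[0, 0, 0], [-0.09, 0, 0], 1], [[0, 0, 0], [-0.09, 0, 0], 1], [[0, 0, 0], [-0.09, 0, 0], 1], [[0, 0, 0], [-0.09, 0, 0], 1]]}}

```text
time: 18.33
tool_pos: [0.4828, 0.051, 0.2281]
tool_rot: [-0.001, 0.707, 0.001, 0.707]
contact_force: [-3.4, 0.5, 9.0]
width: 0.003
```

Request:
{"api": "carry_out", "payload": {"steps": [[[0, 0, 0], [-1, 0, 0], 1], [[0, 0, 0], [-4, 0, 0], 1], [[0, 0, 0], [-8, 0, 0], 1], [[0, 0, 0], [-12, 0, 0], 1], [[0, 0, 0], [-14, 0, -8], 1], [[0, 0, 0], [-14, 0, -8], 1], [[0, 0, 0], [-14, 0, -8], 1], [[0, 0, 0], [-14, 0, -8], 1]]}}

```text
time: 19.0
tool_pos: [0.4011, 0.0498, 0.3679]
tool_rot: [-0.001, 0.707, 0.0, 0.708]
contact_force: [0.6, 0.5, -0.1]
width: -0.0
```

```bash
python3 - <<'E'
from h import *
st(); T=shot('top'); S=shot('scene'); p=shot('wrist')
cv2.imwrite('pics/fin.png',np.hstack([cv2.resize(p['color'],(400,300)),cv2.resize(S['color'][150:270,150:310],(400,300),interpolation=cv2.INTER_CUBIC)]))
for n,q in((S,'vial'),(p,'wedge_grip'),(S,'wedge_grip'),(T,'ampoule'),(p,'vial')):
  for d in arm.recognise(q,n)[:3]: print(q,np.round(d['centre'],3),d['confidence'])
for d in arm.masks_of('balance',T)[:1]:
    c=max(cv2.findContours(d['pixels'].astype('uint8'),0,1)[0],key=cv2.contourArea).reshape(-1,2)
    print(cv2.minAreaRect((np.array([ray(T,u,.041)[:2] for u in c])*1000).astype('float32')))
E
```

```text
19.0 [0.4011 0.0498 0.3679] [-1.200e-03  7.066e-01  3.000e-04  7.076e-01] [ 0.61  0.49 -0.06] -0.0
vial [0.588 0.282 0.029] 0.61
wedge_grip [0.366 0.134 0.018] 0.96
wedge_grip [0.341 0.012 0.02 ] 0.79
wedge_grip [0.492 0.094 0.028] 0.74
wedge_grip [0.341 0.008 0.016] 0.73
wedge_grip [0.354 0.135 0.014] 0.73
wedge_grip [0.484 0.109 0.016] 0.52
ampoule [ 0.549 -0.031  0.037] 0.68
ampoule [ 0.745 -0.066  0.048] 0.58
((547.4449462890625, -26.883499145507812), (175.86817932128906, 170.1230010986328), 89.15584564208984)
```

View pics/fin.png

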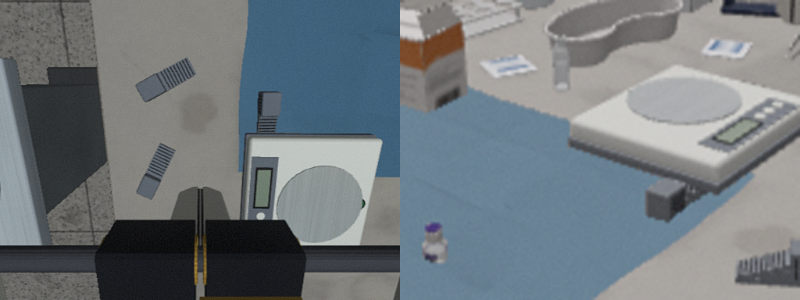

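The wedge is under the left edge by the front corner, the vial and ampoule are standing, and the robot is clear. I'm handing in.

```bash
python3 -c "
from station import arm
print(arm.job_done())"
```

```text
the job is handed in; nothing more can be done
None
```

The front-left corner was the one that rocked, and it now stands firm on the wedge. The job was handed in at about 19 s on the robot's clock, and no verdict was reported.

- **Finding the corner:** Front right held firm: 26 N, no movement. That was harder than the 5 N advised, but far below the 90 N limit. Front left dipped about 3.3 mm at about 3 N. I did not press the two rear corners once front left gave.
- **Placing the wedge:** I took the wedge farthest from the robot and slid it flat under the left edge at the front-left foot until it stopped. The force on the tool was then about 6 N, of which about 2.5 N was sliding friction. By dead reckoning the thin end is about 18 mm inside the edge. I could not see it directly.
- **Pressing again:** The corner held at 9 to 17 N with the tool at its firm height, within 0.3 mm.
- **Final look:** The wedge lies flat and released, the vial and ampoule are standing, and the robot is clear. The balance fit moved about 2 mm from the start, which is within measuring error. One "ampoule" detection fell on the balance itself and was false; the other matched where the ampoule started.

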